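# Seat a taper-shank collet chuck in its spindle socket

## Robot

A 7-joint arm with a two-finger parallel gripper is mounted at the origin on the work surface; the furniture and walls round the work are solid. World frame = base frame: x ahead of the robot, y to its left, z up, the work surface at z = 0. Lengths are in m, angles in rad, forces in N, time in s.
With the tool pointing down it reaches from about 0.4 to 0.85 m from the base axis. Payload 10.4 kg.
Tool frame: the origin (TCP) lies on the centre line of the jaws, within the pads' length; the fingertips stand 14 mm ahead of it and the grasp point (between the pads) lies 5 mm behind it (manip.tip_reach is the distance from the TCP to the fingertips, in m); z points along the fingers, y is the line along which they close (so a half turn about z gives the same grasp; the last joint's range is limited). The gripper opens to 85 mm and grips with 20 to 120 N. Pads are 22 mm wide; open, the fingers measure 114 mm over their backs; the gripper's body (76 mm by 85 mm) begins 54 mm behind the grasp point. The pads swing forward as they close: fully open they stand 13 mm farther back than shut.
Start: joints at [-1.29, 0.332, -0.065, 1.46, 0.022, 1.35, -0.088], TCP at [0.187, 0.596, 0.223] pointing down, gripper open.
Joint ranges: [-2.6, 2.6], [-0.5, 2.12], [-1.47, 1.34], [0.16, 2.42], [-1.27, 4.41], [0.06, 2.06], [-2.6, 2.6]. Speed limits (rad/s): [2.22, 2.22, 2.79, 2.79, 3.14, 3.14, 3.14].

## Interface

Orientations are given as a unit quaternion [x, y, z, w].
In Python, from workcell import manip gives the robot as it stands.
- The arm moves only by the shell command python3 -m pendant 'ROWS' [FORCE]. ROWS is JSON, a list of rows, each a list of 7 numbers: the shift along the tool's x, y, z in units of 50 mm (1.0 is 50 mm), then the turn, a rotation vector about the tool's x, y, z in units of 8 degrees (1.0 is 8 degrees), then the opening, from -1 (shut) to 1 (fully open), so that 0 is half open. In form: [[dx, dy, dz, ax, ay, az, jaw], ...]. A call has exactly 10 rows; each row is the pose to reach, as a shift and turn from the pose commanded when the call began, along the tool's axes at that moment; what a row does not reach only later rows make up. A row lasts 1/8 s, in which the tool goes at most 62.5 mm and 10.7 degrees, less where a joint would pass 70% of its speed; a pose out of reach is approached as far as the arm can. A call with a gripper value outside its range is refused whole. The fingers move at their own pace and stop on an object; FORCE is the grip in N (left out, the last holds). Time passes only in rows, so rows that repeat a pose let the fingers close, or fill a call up. It gives the time, the measured TCP pose, the force, the opening and the grip force at its end, in the units of the state.
- manip.get_obs(): the state, without advancing time (a new reading comes with each control period).
- manip.camera(name): name is "scene" or "top" or "wrist"; returns (picture, depth): 384x512x3 uint8, red, green, blue; 384x512 float32, m along the optical axis (not along the pixel's ray), 0 where there is no reading.
- manip.get_calibration(name): a dict with "fx", "fy", "cx", "cy" (pixels), "xyz" and "orientation" of the camera in the world. Camera axes: x right, y up, looking along -z (the intrinsics and any distortion apply to the point x, -y, -z); pixel columns grow to the right and rows downward; lengths in m; the calibration is good to about 2 mm. A picture is of the moment at which its call begins: read the wrist's pose just before it. get_calibration takes no time and is no camera call; for the wrist camera it gives the pose at the moment of the call.
- manip.hand_in(): hands the job in; it is judged then, once.
Trained networks look in the newest picture that a camera, given by its name, has taken for a name from the list of things; names that differ only in an ending like _2 or _b are one class to them, and where a whole thing is asked for, a point or a joint stands for the part that bears it (a point fixed in the world has none). Each returns a list of dicts, best first, with "p" (0 to 1); they miss things now and then, are a little off and sometimes report something else, mostly with a low value. They report only what shows in the picture. A call takes as long as a camera call. They do not tell look-alikes from the thing itself.
- manip.find_in(thing, camera): "box" ([left, top, right, bottom] in pixels, round what is visible of it).
- manip.trace(thing, camera): "pixels" (384x512 bool, what is visible of it) and "box" ([left, top, right, bottom] in pixels, round what is visible of it).
- manip.tip_of(thing, camera): "pixel" ([column, row] in pixels: a listed point, or the origin of a listed thing).
The state is a dict: "clock": time; "joint_pos": joint angles; "joint_velocities": joint speeds; "tau": joint torques, N m; "position": TCP position; "ee_rot": TCP orientation; "ft_force": force on the tool from outside, world axes, zero at the start; "torque": the same for the moment, N m; "grip_width": opening from 0.0 (shut) to 1.0 (fully open); "grasp_force": force on a finger pad.
Only numpy, scipy, OpenCV 4.12 (cv2) and the standard library are available. Lean on these libraries where they do the work, as an engineer would, in place of code of your own. Each camera call takes 0.05 s, during which the arm holds its last target. There are 200 camera calls.

## Task

Lift the steel collet chuck out of its black storage cup, set its tapered shank into the matching conical bore of the steel spindle socket, and feel for the driving slot at the bottom by turning the chuck lightly until its tang drops in. Let the taper centre itself fully home, upright, and let go of it. Work gently: never lean hard on the socket, never drop the chuck, and leave the oil bottle, the tape roll and the punch where they are.

Things in the scene. Friction and masses are not known exactly. Their poses are not given: they have to be found in the camera images.
- chuck_nut (a point): Steel collet chuck, 0.45 to 0.6 kg, 101 mm tall, upright in the cup. Point: on its axis at mid height of its round dark nut (42 mm diameter, 45 mm tall; grip it from above, any yaw). z: its axis, up. Under the nut a 70 mm flange, 10 mm thick, underside 32.5 mm below this point; then the taper, 58 mm diameter narrowing to 33 mm over 34 mm (20 degrees a side). Two dark rim notches lie on its x axis.
- chuck_tang (a point): Centre of the end face of the chuck's tang, on the axis 78.5 mm below the nut point. The tang is a flat tongue under the taper, 28 mm wide along the chuck's x axis (in line with the two flange notches) and 10 mm thick along y. A half turn makes no difference.
- socket_mouth (a point): Fixed steel spindle socket, 82 mm diameter, on a grey 110 mm square foot plate. Point: centre of the mouth (56 mm diameter) of its oiled, slippery conical bore, in the flat top face 62 mm above the bench; z up; a small dark screw on its side points to -x. The bore fits the chuck's taper. Fully home, the taper bears and the nut point is 34.5 mm above this point, with a 2 mm gap under the flange.
- socket_bottom (a point): Top of the driver at the bottom of the bore, 38 mm under the mouth. The driver has a slot 13 mm wide for the tang, left at an unknown angle: its length lies within 0.7 rad either side of the socket's x axis. Off the slot the tang rests here, the chuck 6 mm too high, loose by 2 mm, and leans if let go; within about 0.1 rad of the slot it can drop in. Light loads do not turn the driver.
- cup_mouth (a point): Black plastic storage cup, fixed: round (84 mm diameter) on a square plate (96 mm wide). This point is the centre of its open mouth (60 mm diameter), 54 mm above the bench. The chuck hangs in it loosely by its flange; lift it straight up at least 50 mm to clear.
- oil_bottle: Squeeze bottle of oil with a pointed red cap, 52 mm diameter, 140 mm tall, standing; origin at its foot. Leave it alone.
- masking_tape: Roll of masking tape lying flat, 104 mm diameter, 24 mm high; origin at its underside. Leave it alone.
- punch: Steel centre punch lying flat, 108 mm long, 12 mm thick; origin at its underside. Leave it alone.
There are look-alikes about, which are no part of the job. What is shaped like the part that bears socket_mouth but green or orange is not meant. What is shaped like the part that bears chuck_nut but pink is not meant.

How it is judged:
On the way, in this order (a step that is already met when the one before it is completed fails the run):
1. the chuck is lifted clear of the storage cup (height (world z) of chuck_nut above 0.135 m), for 0.1 s.
2. the shank is in the socket's bore while the fingers hold the chuck (horizontal distance between chuck_nut and socket_mouth below 0.008 m and z of chuck_nut in the frame of socket_mouth below 0.055 m and contact force between the fingers and chuck above 0.5 N), for 0.1 s.
At the end, for the whole second after the job is handed in: The chuck is seated in the socket: nut point 32 to 37 mm above the bore's mouth (34.5 fully home) and within 3 mm of its axis, upright within 0.04 rad, released and at rest (z of chuck_nut in the frame of socket_mouth between 0.032 and 0.037 m and horizontal distance between chuck_nut and socket_mouth below 0.003 m and angle between chuck_nut's own z axis and vertical below 0.04 rad and linear speed of chuck below 0.01 m/s and angular speed of chuck below 0.1 rad/s); the robot touches nothing.
It fails at once if the socket is overloaded: its contact forces, summed over the bore's wall, pass 90 N (a push of about 30 N on a seated taper, or a drop) (contact force between socket and anything else above 90 N).
It fails at once if the oil bottle is moved more than 20 mm (distance of oil_bottle from where it was at the start of the episode above 0.02 m).
It fails at once if the tape roll is moved more than 20 mm (distance of masking_tape from where it was at the start of the episode above 0.02 m).
It fails at once if the punch is moved more than 20 mm (distance of punch from where it was at the start of the episode above 0.02 m).
It also fails if it takes over 67 s, if anything falls off the work surface, if the arm or the gripper's body presses on something with over 40 N, if the wrist force passes 120 N, or if a joint passes its speed limit or range.

## Working session

There is one attempt and no reset: what is moved stays moved. The work goes in short steps, Python scripts to look and compute and a shell command to move; the robot and the scene stay as the last step left them, time stands still between calls to the robot, and variables do not carry over. Pictures are saved under pics/ and viewed, at most 10 in all, crops included, and the job is handed in when it is done.

```bash
mkdir -p pics
cat > h.py <<'E'
import numpy as np, cv2
from workcell import manip
from scipy.spatial.transform import Rotation as R
def cal(n):
    return manip.get_calibration(n)
def world(c,u,v,d):
    p=np.stack([(u-c['cx'])/c['fx']*d,-(v-c['cy'])/c['fy']*d,-d],-1)
    return R.from_quat(c['orientation']).apply(p)+np.array(c['xyz'])
def rayz(c,u,v,z):
    o=np.array(c['xyz']); q=world(c,np.array(u),np.array(v),np.array(1.0))-o
    return o+q*(z-o[2])/q[2]
def save(im,f): cv2.imwrite('pics/'+f,cv2.cvtColor(im,cv2.COLOR_RGB2BGR))
E
python3 - <<'E'
from h import *
print(manip.get_obs())
for n in ['scene','top']:
    c=cal(n);print(n,c)
    im,d=manip.camera(n);save(im,n+'1.png');np.save(n+'_d.npy',d)
    for t,z in [('chuck_nut',.0865),('socket_mouth',.062),('cup_mouth',.054),('oil_bottle',0),('masking_tape',0),('punch',0)]:
        for r in manip.tip_of(t,n)[:4]:
            print(t,r['p'],np.round(r['pixel'],1),np.round(rayz(c,*r['pixel'],z),4))
E
```

```text
{'clock': 0.0, 'joint_pos': array([-1.28962454,  0.33287864, -0.0647156 ,  1.46095311,  0.02161318,
        1.34989428, -0.08852742]), 'joint_velocities': array([-1.04317314e-03,  2.93954247e-05,  7.30158902e-04, -2.90313464e-04,
       -1.29353639e-03, -1.26051730e-05, -4.25138623e-04]), 'tau': array([-1.57553668e-04, -6.25459170e+01,  4.88416920e-02, -3.91602981e+01,
        1.62283442e-02,  1.01063296e-02,  2.80308385e-06]), 'position': array([0.18683494, 0.59601   , 0.22180613]), 'ee_rot': array([ 1.51296882e-01,  9.88488107e-01, -7.15027866e-04, -7.16748333e-05]), 'ft_force': array([0.85246364, 0.53392179, 0.11258796]), 'torque': array([ 0.04298141, -0.01586193, -0.01676466]), 'grasp_force': 0.0, 'grip_width': 0.9981466145398932}
scene {'fx': 464.9074736224677, 'fy': 464.9074736224677, 'cx': 256.54004388443735, 'cy': 191.60235691869832, 'xyz': array([-0.44112409,  0.35523194,  1.06669511]), 'orientation': array([-0.19750545,  0.33923808,  0.78826448, -0.47386519])}
chuck_nut 0.69 [177.6 239.6] [0.3882 0.1448 0.0865]
chuck_nut 0.59 [154.3 214.3] [0.509  0.1695 0.0865]
cup_mouth 0
[... 339 characters left out ...]
-0.14104097,  1.35642646]), 'orientation': array([ 0.05361463, -0.05401773, -0.70458169,  0.70552973])}
chuck_nut 0.77 [163.8 179.1] [0.5149 0.1709 0.0865]
chuck_nut 0.65 [174.2 217.3] [0.383  0.1305 0.0865]
chuck_nut 0.53 [259.9 179.5] [ 0.514  -0.161   0.0865]
socket_mouth 0.98 [260.6 176.8] [ 0.5281 -0.1639  0.062 ]
socket_mouth 0.94 [380.5 241.7] [ 0.3021 -0.5753  0.062 ]
socket_mouth 0.68 [261.9 234.6] [ 0.3258 -0.1681  0.062 ]
cup_mouth 0.76 [170. 181.] [0.514  0.1567 0.054 ]
oil_bottle 0.59 [214.1 140. ] [0.6797 0.0092 0.    ]
masking_tape 0.74 [219.4 220.9] [ 0.3768 -0.0153  0.    ]
masking_tape 0.35 [166.4 178.5] [0.5328 0.1827 0.    ]
punch 0.57 [125.3 230.4] [0.3421 0.3241 0.    ]
```

```bash
python3 -c "
import cv2
a=cv2.imread('pics/top1.png')[100:270,90:410];cv2.imwrite('pics/t.png',cv2.resize(a,None,fx=2.5,fy=2.5))"
```

```text
(no output)
```

View pics/t.png

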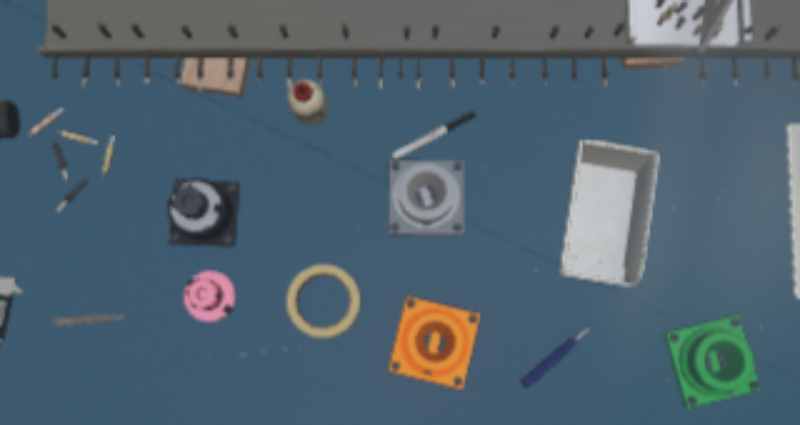

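View pics/scene1.png

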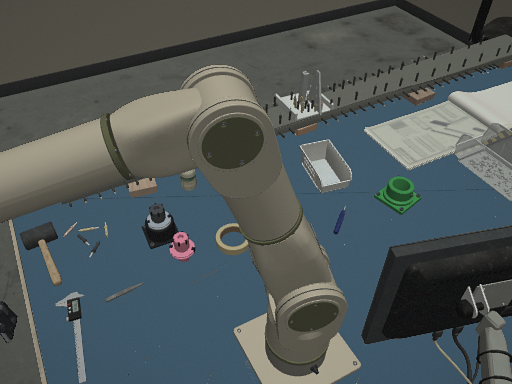

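The top crop shows the chuck (dark nut, steel flange) in the black cup at about full-image pixel (167,181) and the steel socket at (260,178). The pink chuck and the orange and green sockets are the look-alikes. The scene view agrees for the chuck, but the arm hides the socket. I'll move above the cup.

```bash
python3 -m pendant '[[-0.8,-0.6,-0.1,0,0,0,1],[-1.8,-1.3,-0.2,0,0,0,1],[-2.8,-2.1,-0.3,0,0,0,1],[-3.8,-2.8,-0.4,0,0,0,1],[-4.8,-3.6,-0.5,0,0,0,1],[-5.8,-4.3,-0.5,0,0,0,1],[-6.8,-5.1,-0.5,0,0,0,1],[-7.8,-5.8,-0.5,0,0,0,1],[-8.3,-6.2,-0.5,0,0,0,1],[-8.6,-6.4,-0.5,0,0,0,1]]' 40
python3 - <<'E'
from h import *
c=cal('wrist');im,d=manip.camera('wrist');save(im,'w1.png');np.save('w1.npy',d)
o=manip.get_obs();print(o['position'],o['ee_rot'],c)
for t,z in [('chuck_nut',.0865),('cup_mouth',.054)]:
    for r in manip.tip_of(t,'wrist')[:3]: print(t,r['p'],r['pixel'],rayz(c,*r['pixel'],z))
# heights near
v,u=np.mgrid[0:384,0:512];P=world(c,u,v,d);ok=d>0
m=ok&(P[...,2]>.095)&(P[...,2]<.125)&(np.hypot(P[...,0]-.505,P[...,1]-.16)<.05)
print(m.sum(),P[m].mean(0),P[m].min(0),P[m].max(0))
E
```

```text
clock: 1.95
position: [0.5025, 0.1602, 0.2478]
ee_rot: [0.153, 0.988, 0.0, 0.0]
ft_force: [-1.1, 1.1, 0.0]
grip_width: 1.007
grasp_force: 0.0
[0.50345172 0.15878784 0.24777154] [ 1.53419016e-01  9.88161047e-01 -2.71901859e-04  5.26505488e-04] {'fx': 274.1048926744709, 'fy': 274.1048926744709, 'cx': 251.43203942018516, 'cy': 189.4238117089474, 'xyz': array([0.42226634, 0.18500643, 0.3997736 ]), 'orientation': array([-0.13156909, -0.0961431 ,  0.58313836,  0.79586163])}
chuck_nut 0.85 [197.3, 70.1] [0.38015329 0.13848002 0.0865    ]
chuck_nut 0.73 [252.5, 174.8] [0.50658693 0.15954377 0.0865    ]Traceback (most recent call last):
  File "<stdin>", line 7, in <module>
  File "h.py", line 8, in world
    return R.from_quat(c['orientation']).apply(p)+np.array(c['xyz'])
           ~~~~~~~~~~~~~~~~~~~~~~~~~~~~~~~~~~~^^^
  File "scipy/spatial/transform/_rotation.pyx", line 2580, in scipy.spatial.transform._rotation.Rotation.apply
ValueError: Expected input of shape (3,) or (P, 3), got (384, 512, 3).
```

View pics/w1.png

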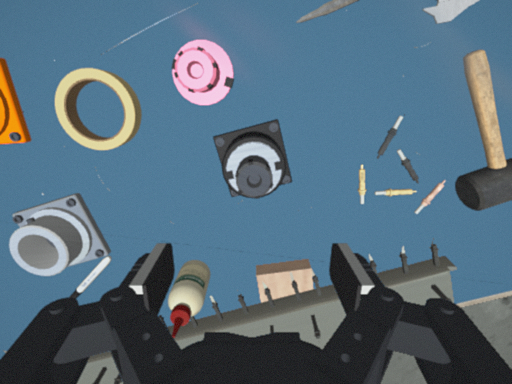

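```bash
cat >> h.py <<'E'
def cloud(c,d):
    v,u=np.mgrid[0:384,0:512]; return world(c,u.ravel(),v.ravel(),d.ravel().astype(float)).reshape(384,512,3)
def totool(p,yaw=0):
    o=manip.get_obs(); return R.from_quat(o['ee_rot']).inv().apply(np.array(p)-o['position'])/.05
def circ(P,m):
    (x,y),r=cv2.minEnclosingCircle(P[m][:,:2].astype(np.float32)*1000); return round(x,1),round(y,1),round(r,1),m.sum(),np.round(np.median(P[m],0)*1000,1)
E
python3 - <<'E'
from h import *
c=cal('wrist');d=np.load('w1.npy');P=cloud(c,d);z=P[...,2];ok=d>0
rr=np.hypot(P[...,0]-.505,P[...,1]-.16)
for lo,hi in [(.1,.125),(.058,.07),(.048,.056)]:
    print(lo,circ(P,ok&(z>lo)&(z<hi)&(rr<.05)))
rs=np.hypot(P[...,0]-.53,P[...,1]+.165)
print('socket',circ(P,ok&(z>.055)&(z<.07)&(rs<.055)))
im=cv2.imread('pics/w1.png');a=cv2.resize(im[110:205,200:305],None,fx=5.5,fy=5.5,interpolation=cv2.INTER_CUBIC);
b=cv2.resize(im[180:280,0:120],None,fx=5.,fy=5.,interpolation=cv2.INTER_CUBIC)
cv2.imwrite('pics/w1c.png',a);print(manip.get_obs()['joint_pos'])
E
```

```text
0.1 (505.9, 162.6, 21.8, np.int64(1085), array([504.8, 163. , 109. ]))
0.058 (506.4, 162.8, 35.7, np.int64(1111), array([491.6, 170.1,  64.4]))
0.048 (506.2, 162.7, 42.2, np.int64(756), array([486.5, 170.1,  54.1]))
socket (528.0, -161.1, 41.4, np.int64(1690), array([ 526. , -160.6,   62.1]))
[-0.70984673  0.09589663  0.33498494  1.69846945 -0.03229775  1.35264205
  0.89614423]
```

View pics/w1c.png

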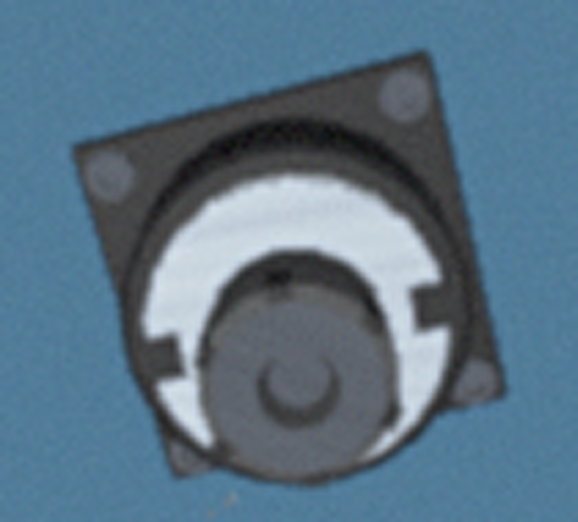

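The wrist crop shows the chuck centred in the cup, with its flange notches at image pixels (230,175) and (278.5,165.5). Depth gives radii 21.8, 35.7 and 42.2 mm and heights 109, 64 and 54 mm, which match the given sizes.

Run:
```python
from h import *
o=manip.get_obs();print(o['position'],totool([.5062,.1627,.085]),R.from_quat(o['ee_rot']).as_matrix())
c=cal('wrist');a=rayz(c,230,174.9,.064);b=rayz(c,278.5,165.5,.064);print(a,b,np.linalg.norm(b-a),np.arctan2(*(b-a)[[1,0]]))
```

```text
[0.5016821  0.16199002 0.24760342] [-0.08202084  0.04059438  3.25206705] [[-9.53740084e-01  3.00632418e-01 -2.23163014e-05]
 [ 3.00632417e-01  9.53740084e-01  4.34328295e-05]
 [ 3.43412678e-05  3.47146268e-05 -9.99999999e-01]]
[0.50320829 0.13221544 0.064     ] [0.50989599 0.1942798  0.064     ] 0.06242363502688635 1.463456291193181
```

```bash
python3 -m pendant '[[-0.05,0.06,0.6,0,0,0,1],[-0.05,0.06,1.3,0,0,0,1],[-0.05,0.06,2.0,0,0,0,1],[-0.05,0.06,2.6,0,0,0,1],[-0.05,0.06,3.0,0,0,0,1],[-0.05,0.06,3.2,0,0,0,1],[-0.05,0.06,3.25,0,0,0,1],[-0.05,0.06,3.25,0,0,0,0.5],[-0.05,0.06,3.25,0,0,0,0.0],[-0.05,0.06,3.25,0,0,0,-0.3]]' 50
python3 -m pendant '[[0,0,0,0,0,0,-0.6],[0,0,0,0,0,0,-0.6],[0,0,0,0,0,0,-0.6],[0,0,0,0,0,0,-0.6],[0,0,-0.1,0,0,0,-0.6],[0,0,-0.3,0,0,0,-0.6],[0,0,-0.7,0,0,0,-0.6],[0,0,-1.2,0,0,0,-0.6],[0,0,-1.7,0,0,0,-0.6],[0,0,-2.2,0,0,0,-0.6]]' 50
```

```text
clock: 3.35
position: [0.5051, 0.1641, 0.0861]
ee_rot: [0.152, 0.988, 0.0, 0.0]
ft_force: [-3.3, -3.9, 7.8]
grip_width: 0.473
grasp_force: 49.4
clock: 4.6
position: [0.5045, 0.1645, 0.1962]
ee_rot: [0.151, 0.988, -0.0, -0.0]
ft_force: [0.7, -0.2, -5.8]
grip_width: 0.465
grasp_force: 51.3
```

```bash
python3 -m pendant '[[-0.2,-0.3,-0.2,0,0,0,-0.6],[-0.6,-0.9,-0.4,0,0,0,-0.6],[-1.1,-1.8,-0.4,0,0,0,-0.6],[-1.7,-2.8,-0.4,0,0,0,-0.6],[-2.3,-3.7,-0.4,0,0,0,-0.6],[-2.8,-4.6,-0.4,0,0,0,-0.6],[-3.2,-5.3,-0.4,0,0,0,-0.6],[-3.5,-5.8,-0.4,0,0,0,-0.6],[-3.7,-6.0,-0.4,0,0,0,-0.6],[-3.7,-6.07,-0.4,0,0,0,-0.6]]'
python3 - <<'E'
from h import *
c=cal('wrist');im,d=manip.camera('wrist');save(im,'w2.png');np.save('w2.npy',d);np.save('w2c.npy',c,allow_pickle=True)
o=manip.get_obs();print(o['position'],o['joint_pos'],o['ft_force'],o['torque'])
P=cloud(c,d);z=P[...,2];ok=d>0;rs=np.hypot(P[...,0]-.528,P[...,1]+.161)
print('socket',circ(P,ok&(z>.055)&(z<.07)&(rs<.055)))
print(c['xyz'])
E
```

```text
clock: 5.85
position: [0.5905, -0.1808, 0.2146]
ee_rot: [0.152, 0.988, -0.0, -0.0]
ft_force: [-0.2, 0.8, -5.9]
grip_width: 0.471
grasp_force: 51.5
[ 0.59021439 -0.18040139  0.21467608] [-0.22963254  0.3493932   0.58049815  1.52193768 -0.19447513  1.32940131
  1.63689522] [-0.0591665  -0.73232249 -5.85014439] [-0.01357273  0.07983061  0.03796068]
socket (529.2, -164.4, 40.9, np.int64(2911), array([ 526. , -163.6,   62.4]))
[ 0.51036675 -0.15611815  0.36666775]
```

View pics/w2.png

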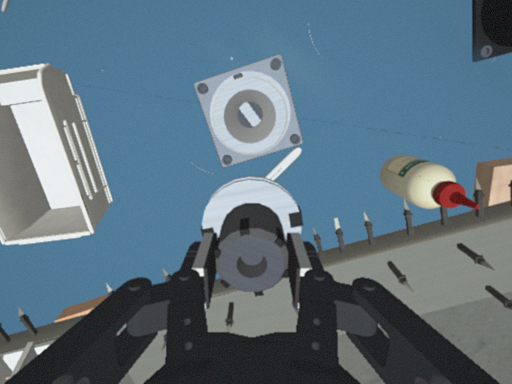

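Run:
```python
from h import *
c=np.load('w2c.npy',allow_pickle=True).item();d=np.load('w2.npy');im=cv2.imread('pics/w2.png')
P=cloud(c,d);z=P[...,2];ok=d>0
rs=np.hypot(P[...,0]-.5285,P[...,1]+.164)
g=im.astype(int).mean(2)
m=ok&(rs<.018)
print(np.percentile(z[m],[1,10,25,50,75,90]),np.percentile(g[m],[5,25,50,75,95]))
for mm in [m&(z<.021), m&(g>(np.percentile(g[m],10)+np.percentile(g[m],97))/2)]:
    q=P[mm][:,:2]
    if len(q)<10: print(len(q));continue
    w,V=np.linalg.eigh(np.cov(q.T));print(len(q),q.mean(0),np.median(z[mm]),np.sqrt(w*12),np.arctan2(V[1,1],V[0,1]), cv2.minAreaRect((q*1000).astype(np.float32)))
# bore rim: 28mm
cv2.imwrite('pics/w2s.png',cv2.resize(im[50:172,190:312],None,fx=4.5,fy=4.5,interpolation=cv2.INTER_CUBIC))
# held chuck: flange top and nut top
h=np.hypot(P[...,0]-.59,P[...,1]+.18)
for lo,hi in[(.225,.245),(.185,.197)]:
    k=ok&(z>lo)&(z<hi)&(h<.045);print(circ(P,k))
# notches in flange
```

```text
[0.01396531 0.01478282 0.01583032 0.02448166 0.02877289 0.03272941] [ 99.66666667 110.66666667 135.         208.         214.66666667]
267 [ 0.52913529 -0.16474014] 0.01525712578823546 [0.01297908 0.03021289] -2.777517510009239 ((529.21923828125, -164.62557983398438), (30.632680892944336, 12.746609687805176), 20.556743621826172)
261 [ 0.52882664 -0.16452918] 0.015292084554288765 [0.0126938  0.03043363] -2.781468760755257 ((528.930419921875, -164.29307556152344), (30.61713981628418, 13.084104537963867), 20.00118064880371)
(582.8, -178.8, 33.6, np.int64(5233), array([ 587.8, -181.2,  237.5]))
(592.2, -182.1, 36.0, np.int64(3117), array([ 573.9, -173.6,  193. ]))
```

View pics/w2s.png

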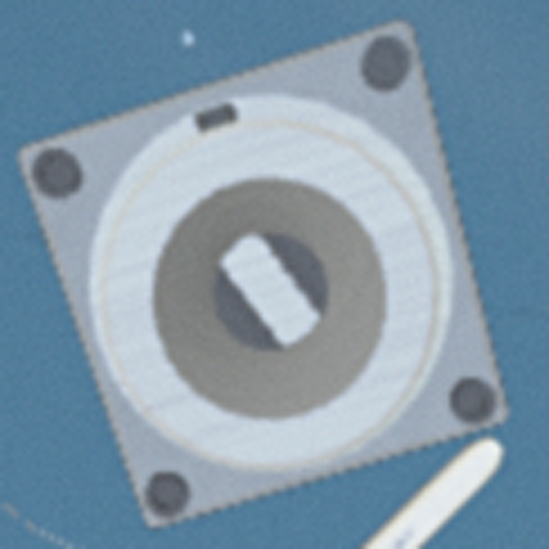

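The slot lies at 0.362 rad in world (depth region 13 × 30.6 mm, as it must be), centred at (529.0, -164.6) mm. The screw at image (237,75) is on the -x side, which is consistent. Next I check the held chuck's axis and yaw.

Run:
```python
from h import *
from scipy.optimize import least_squares
c=np.load('w2c.npy',allow_pickle=True).item();d=np.load('w2.npy');im=cv2.imread('pics/w2.png')
P=cloud(c,d);z=P[...,2];ok=d>0
h=np.hypot(P[...,0]-.592,P[...,1]+.182)
k=(ok&(abs(z-.193)<.004)&(h<.045))
e=k&~(cv2.erode(k.astype(np.uint8),np.ones((3,3)))>0)&(h>.030)
q=P[e][:,:2]*1000
f=least_squares(lambda p:np.hypot(q[:,0]-p[0],q[:,1]-p[1])-35,[592,-182],loss='soft_l1');print('flange',f.x,f.cost,len(q))
# dark pixels at radius 30..34
G=im.astype(int).mean(2)
u,v=np.meshgrid(np.arange(512),np.arange(384));W=rayz_=None
o=np.array(c['xyz']);D=world(c,u.ravel(),v.ravel(),np.ones(u.size))-o;Wp=(o+D*((.193-o[2])/D[:,2])[:,None]).reshape(384,512,3)
r=np.hypot(Wp[...,0]*1000-f.x[0],Wp[...,1]*1000-f.x[1]);a=np.arctan2(Wp[...,1]*1000-f.x[1],Wp[...,0]*1000-f.x[0])
for s in np.arange(-3.1,3.14,.1):
    t=(r>29)&(r<34)&(abs(a-s)<.05);print('%.1f:%d'%(s,G[t].mean()),end=' ')
t=(r>29)&(r<34)&(G<100)
for g in (1.46,-1.68):
    t2=t&(abs((a-g+np.pi)%(2*np.pi)-np.pi)<.4);print(g,a[t2].mean(),t2.sum())
rs=np.hypot(P[...,0]-.529,P[...,1]+.1645)
k=ok&(abs(z-.062)<.003)&(rs<.05);e=k&~(cv2.erode(k.astype(np.uint8),np.ones((3,3)))>0)
for lo,hi,R0 in((.035,.05,41),(.02,.035,28)):
    q=P[e&(rs>lo)&(rs<hi)][:,:2]*1000
    f=least_squares(lambda p:np.hypot(q[:,0]-p[0],q[:,1]-p[1])-p[2],[529,-164,R0],loss='soft_l1');print(f.x,len(q))
cv2.imwrite('pics/w2f.png',cv2.resize(im[165:305,185:325],None,fx=4,fy=4,interpolation=cv2.INTER_CUBIC))
```

```text
flange [ 593.42087393 -182.14928848] 42.90251205310106 233
-3.1:213 -3.0:213 -2.9:212 -2.8:210 -2.7:209 -2.6:213 -2.5:216 -2.4:215 -2.3:215 -2.2:217 -2.1:212 -2.0:211 -1.9:192 -1.8:63 -1.7:103 -1.6:96 -1.5:66 -1.4:33 -1.3:35 -1.2:56 -1.1:88 -1.0:100 -0.9:101 -0.8:101 -0.7:93 -0.6:59 -0.5:63 -0.4:73 -0.3:72 -0.2:72 -0.1:68 0.0:68 0.1:99 0.2:102 0.3:101 0.4:102 0.5:96 0.6:81 0.7:43 0.8:36 0.9:69 1.0:99 1.1:109 1.2:203 1.3:150 1.4:53 1.5:55 1.6:64 1.7:202 1.8:209 1.9:211 2.0:214 2.1:213 2.2:213 2.3:211 2.4:208 2.5:207 2.6:208 2.7:211 2.8:212 2.9:213 3.0:213 3.1:213 1.46 1.4676559552740849 100
-1.68 -1.5426376910857758 109
[ 529.08734305 -164.38650374   39.83387722] 346
[ 529.10434612 -164.58365174   27.44956938] 260
```

View pics/w2f.png

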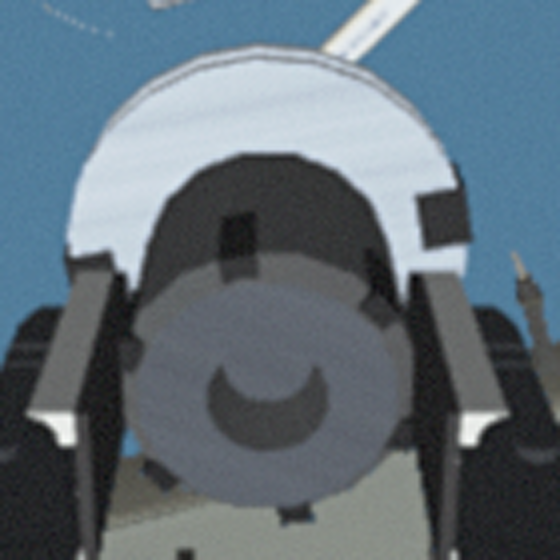

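```bash
python3 -m pendant '[[0.2,0.15,0,0,0,-1,-0.6],[0.4,0.3,0,0,0,-2.2,-0.6],[0.6,0.45,0,0,0,-3.5,-0.6],[0.8,0.6,0,0,0,-4.8,-0.6],[1.0,0.75,0,0,0,-6.1,-0.6],[1.2,0.9,0,0,0,-7.4,-0.6],[1.4,1.05,0,0,0,-8.7,-0.6],[1.6,1.2,0,0,0,-10.0,-0.6],[1.8,1.3,0,0,0,-11.2,-0.6],[2.03,1.46,0,0,0,-12,-0.6]]'
python3 -m pendant '[[0,0,0,0,0,-0.7,-0.6],[0,0,0,0,0,-1.5,-0.6],[0,0,0,0,0,-2.2,-0.6],[0,0,0,0,0,-2.58,-0.6],[0,0,0,0,0,-2.58,-0.6],[0,0,0,0,0,-2.58,-0.6],[0,0,0,0,0,-2.58,-0.6],[0,0,0,0,0,-2.58,-0.6],[0,0,0,0,0,-2.58,-0.6],[0,0,0,0,0,-2.58,-0.6]]'
cat > look.py <<'E'
import sys
from h import *
from scipy.optimize import least_squares
n=sys.argv[1]
ps=[];o=manip.get_obs();ps.append(o['position'])
c=cal('wrist');im,d=manip.camera('wrist');save(im,n+'.png');np.save(n+'.npy',d);np.save(n+'c.npy',c,allow_pickle=True)
o=manip.get_obs();ps.append(o['position']);t=np.mean(ps,0);print('tcp',t,o['joint_pos'],o['ft_force'],o['torque'])
M=R.from_quat(o['ee_rot']).as_matrix();print('tool x,y',M[:,0],M[:,1])
P=cloud(c,d);z=P[...,2];ok=d>0
def fit(cx,cy,zc,lo,hi,R0):
    r=np.hypot(P[...,0]-cx,P[...,1]-cy);k=ok&(abs(z-zc)<.003)&(r<.06);e=k&~(cv2.erode(k.astype(np.uint8),np.ones((3,3)))>0)&(r>lo)&(r<hi)
    q=P[e][:,:2]*1000
    f=least_squares(lambda p:np.hypot(q[:,0]-p[0],q[:,1]-p[1])-R0,[cx*1000,cy*1000],loss='soft_l1');print(f.x,len(q),f.cost)
fit(.529,-.1645,.062,.022,.035,27.5);fit(.529,-.1645,.062,.035,.05,40)
h=np.hypot(P[...,0]-t[0],P[...,1]-t[1]);k=ok&(abs(z-t[2]+.021)<.005)&(h<.045);print('flange',circ(P,k))
m=ok&(np.hypot(P[...,0]-.529,P[...,1]+.1645)<.018)&(z<.021);q=P[m][:,:2]
w,V=np.linalg.eigh(np.cov(q.T));print('slot',len(q),q.mean(0),np.sqrt(w*12),np.arctan2(V[1,1],V[0,1])%np.pi)
E
python3 look.py w3
```

```text
clock: 7.15
position: [0.5243, -0.0956, 0.1986]
ee_rot: [-0.484, 0.875, 0.01, -0.019]
ft_force: [-0.9, 0.9, -6.4]
grip_width: 0.468
grasp_force: 51.6
clock: 8.4
position: [0.5248, -0.097, 0.1986]
ee_rot: [-0.632, 0.775, 0.013, -0.017]
ft_force: [0.1, 0.2, -6.2]
grip_width: 0.469
grasp_force: 52.5
tcp [ 0.52477974 -0.09698991  0.19861166] [ 1.17331765  0.59970201 -1.45178883  1.65133618  0.58649968  1.47799921
  2.5952989 ] [-0.26282409 -0.37598986 -5.2182212 ] [-0.05225455 -0.12484456  0.06977747]
tool x,y [-0.20163955 -0.97941896  0.00894435] [-0.97850441  0.20183771  0.04231623]
[ 528.90895381 -164.42955886] 281 147.10332834264466
[ 529.00261787 -164.44996329] 346 85.82220527380373
flange (523.1, -93.5, 35.9, np.int64(2898), array([ 517.3, -110.7,  176.7]))
slot 295 [ 0.52908538 -0.16417783] [0.01302228 0.0302191 ] 0.3455490644903909
```

View pics/w3.png

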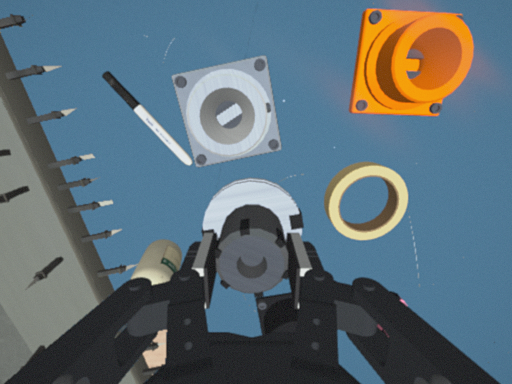

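The wrist ran into its joint 7 and joint 3 limits, so I had the sign of joint 7 wrong and the tool is slightly tilted. I'll unwind the other way; a half turn of the tang is equivalent. This view confirms the socket at (529.0, -164.5) mm and the slot at about 0.35 rad.

```bash
python3 -m pendant '[[0,0,-0.1,0,0,1,-0.6],[0,0,-0.1,0,0,2.2,-0.6],[0,0,-0.1,0,0,3.5,-0.6],[0,0,-0.1,0,0,4.8,-0.6],[0,0,-0.1,0,0,6.1,-0.6],[0,0,-0.1,0,0,7.4,-0.6],[0,0,-0.1,0,0,8.7,-0.6],[0,0,-0.1,0,0,10.0,-0.6],[0,0,-0.1,0,0,11.2,-0.6],[0,0,-0.1,0,0,12,-0.6]]'
python3 -c "
from h import *
o=manip.get_obs();M=R.from_quat(o['ee_rot']).as_matrix();print(o['joint_pos'],M,np.arctan2(M[1,0],M[0,0]))"
```

```text
clock: 9.7
position: [0.5249, -0.0968, 0.2035]
ee_rot: [0.155, 0.988, -0.003, -0.021]
ft_force: [0.4, 0.1, -5.5]
grip_width: 0.464
grasp_force: 52.5
[ 1.00765071  0.36787566 -1.10956279  1.64965217  0.33048495  1.37831068
  1.10486879] [[-9.50807984e-01  3.06742675e-01 -4.32794185e-02]
 [ 3.07020550e-01  9.51702856e-01  2.37745815e-04]
 [ 4.12620730e-02 -1.30616202e-02 -9.99062979e-01]] 2.8292568732433496
```

```bash
python3 -m pendant '[[-0.1,-0.3,0,-0.01,-0.03,0,-0.6],[-0.3,-0.7,0,-0.03,-0.1,0,-0.6],[-0.5,-1.1,0,-0.05,-0.15,0,-0.6],[-0.7,-1.5,0,-0.07,-0.2,0,-0.6],[-0.9,-1.9,0,-0.09,-0.25,0,-0.6],[-1.0,-2.2,0,-0.094,-0.296,0,-0.6],[-1.1,-2.4,0,-0.094,-0.296,0,-0.6],[-1.17,-2.52,0,-0.094,-0.296,0,-0.6],[-1.17,-2.52,0,-0.094,-0.296,0,-0.6],[-1.17,-2.52,0,-0.094,-0.296,0,-0.6]]'
python3 -m pendant '[[0,0,0,0,0,0.6,-0.6],[0,0,0,0,0,1.5,-0.6],[0,0,0,0,0,2.5,-0.6],[0,0,0,0,0,3.5,-0.6],[0,0,0,0,0,4.6,-0.6],[0,0,0,0,0,5.7,-0.6],[0,0,0,0,0,6.7,-0.6],[0,0,0,0,0,7.4,-0.6],[0,0,0,0,0,7.93,-0.6],[0,0,0,0,0,7.93,-0.6]]'
python3 look.py w4
```

```text
clock: 10.95
position: [0.5427, -0.234, 0.2029]
ee_rot: [0.153, 0.988, 0.0, 0.0]
ft_force: [0.1, 0.3, -6.1]
grip_width: 0.467
grasp_force: 52.5
clock: 12.2
position: [0.5427, -0.2341, 0.2029]
ee_rot: [0.649, 0.76, 0.0, 0.0]
ft_force: [0.8, 0.0, -6.0]
grip_width: 0.467
grasp_force: 52.5
tcp [ 0.5426601  -0.23412994  0.20286582] [ 0.99292432  0.3848051  -0.83842029  1.54834341  0.29081692  1.33842853
  0.28180372] [-0.19964013  0.18435155 -5.28726218] [-0.00984513  0.04895807 -0.025656  ]
tool x,y [-1.57536635e-01  9.87513143e-01  4.10739809e-05] [9.87513128e-01 1.57536624e-01 1.85596444e-04]
[ 528.91040647 -164.57246128] 258 125.07538754898403
[ 529.04949665 -164.52717466] 364 117.89227231436442
flange (542.3, -239.5, 36.0, np.int64(2905), array([ 538.6, -220.7,  180.9]))
slot 295 [ 0.52904409 -0.16476844] [0.01298213 0.03043864] 0.36235840903898175
```

```bash
cat > fl.py <<'E'
import sys
from h import *
from scipy.optimize import least_squares
T={'w2':([.5903,-.1806,.2146],2.836),'w3':([.5248,-.097,.1986],-1.774),'w4':([.5427,-.2341,.2029],1.729)}
if len(sys.argv)>2: T={sys.argv[1]:([float(x) for x in sys.argv[2:5]],float(sys.argv[5]))}
for n,(t,y) in T.items():
    c=np.load(n+'c.npy',allow_pickle=True).item();d=np.load(n+'.npy');P=cloud(c,d);ok=d>0
    ex=np.array([np.cos(y),np.sin(y),0]);ey=np.array([np.sin(y),-np.cos(y),0]) # tool y for z down
    L=np.stack([(P-t)@ex,(P-t)@ey,P[...,2]-t[2]],-1)*1000
    k=ok&(abs(L[...,2]+22)<5)&(np.hypot(L[...,0],L[...,1])<48)&(L[...,0]>0)
    q=L[k];A=np.c_[q[:,:2],np.ones(len(q))];p=np.linalg.lstsq(A,q[:,2],rcond=None)[0]
    e=k&~(cv2.erode(k.astype(np.uint8),np.ones((3,3)))>0)&(np.hypot(L[...,0],L[...,1])>29)&(L[...,0]>6)
    s=L[e];f=least_squares(lambda v:np.hypot(s[:,0]-v[0],s[:,1]-v[1])-35,[0,0],loss='soft_l1',f_scale=.5)
    # nut top
    m=ok&(L[...,2]>15)&(L[...,2]<30)&(np.hypot(L[...,0],L[...,1])<26)
    print(n,'centre tool xy',f.x,len(s),'plane slopes',p[:2],'z0',p[2],'nut top',circ(L,m))
E
python3 fl.py
```

```text
w2 centre tool xy [-3.43609628 -0.48328532] 174 plane slopes [-0.00637482 -0.00114611] z0 -21.49103630294367 nut top (712.6, -14.4, 25671.9, np.int64(4310), array([ 1612.2,  -319.4, 23000.4]))
w3 centre tool xy [-5.20340827  2.69566161] 174 plane slopes [-0.02328152  0.05040259] z0 -21.67995125535333 nut top (103.0, -43.9, 25909.5, np.int64(4306), array([  406.1,   621.2, 22868.7]))
w4 centre tool xy [-5.91404845 -0.86534372] 168 plane slopes [-0.03369032  0.00739713] z0 -21.57729126958919 nut top (132.2, 0.9, 25935.7, np.int64(4343), array([   29.4, -1017.7, 22970.3]))
```

The flange fit shows the chuck sits about 6 mm back in the pads and has slipped to a tilt of about 0.034 rad. I'll grip harder, correct the tilt and go above the socket.

```bash
python3 -m pendant '[[0,0,0,0,0,0,-0.7],[0,0,0,0.01,0.05,0,-0.7],[0.2,0,0,0.03,0.12,0,-0.7],[0.5,-0.01,0,0.05,0.2,0,-0.7],[0.8,-0.02,0,0.05,0.244,0,-0.7],[1.1,-0.03,0,0.05,0.244,0,-0.7],[1.3,-0.035,0,0.05,0.244,0,-0.7],[1.45,-0.035,0,0.05,0.244,0,-0.7],[1.52,-0.035,0,0.05,0.244,0,-0.7],[1.52,-0.035,0,0.05,0.244,0,-0.7]]' 100
python3 - <<'E'
from h import *
c=cal('wrist');im,d=manip.camera('wrist');save(im,'w5.png');np.save('w5.npy',d);np.save('w5c.npy',c,allow_pickle=True)
o=manip.get_obs();M=R.from_quat(o['ee_rot']).as_matrix();print(o['position'],M.round(4).tolist(),o['joint_pos'])
import subprocess,sys
print(subprocess.run([sys.executable,'fl.py','w5',*map(str,o['position']),str(np.arctan2(M[1,0],M[0,0]))],capture_output=True,text=True).stdout)
E
```

```text
clock: 13.5
position: [0.529, -0.1601, 0.2028]
ee_rot: [0.65, 0.76, 0.008, -0.015]
ft_force: [0.0, 0.6, -5.4]
grip_width: 0.447
grasp_force: 101.3
[ 0.5290312  -0.16042536  0.20275359] [[-0.1543, 0.9879, -0.012], [0.9874, 0.1547, 0.0325], [0.034, -0.0069, -0.9994]] [ 0.96855066  0.32038591 -0.88611604  1.62765198  0.22197966  1.32877373
  0.20563829]
w5 centre tool xy [-4.92029999 -1.01467531] 175 plane slopes [-0.00369112  0.00176584] z0 -21.848702287116733 nut top (-18.2, -16.3, 25975.5, np.int64(4228), array([  361.2,  -760.6, 22622.9]))
```

```bash
python3 -m pendant '[[0,0,0.15,0,0,0,-0.7],[-0.01,0.01,0.4,0,0,0,-0.7],[-0.02,0.01,0.7,0,0,0,-0.7],[-0.03,0.01,1.0,0,0,0,-0.7],[-0.03,0.01,1.25,0,0,0,-0.7],[-0.04,0.01,1.45,0,0,0,-0.7],[-0.045,0.01,1.6,0,0,0,-0.7],[-0.05,0.01,1.7,0,0,0,-0.7],[-0.05,0.01,1.76,0,0,0,-0.7],[-0.05,0.01,1.76,0,0,0,-0.7]]'
```

```text
clock: 14.8
position: [0.5289, -0.1595, 0.1147]
ee_rot: [0.65, 0.76, 0.008, -0.015]
ft_force: [-0.0, 0.3, -5.4]
grip_width: 0.444
grasp_force: 101.3
```

```bash
python3 -m pendant '[[0,0,0.03,0,0,0,-0.7],[0,0,0.06,0,0,0,-0.7],[0,0,0.09,0,0,0,-0.7],[-0.003,0,0.12,0,0,0,-0.7],[-0.004,0,0.15,0,0,0,-0.7],[-0.005,0,0.18,0,0,0,-0.7],[-0.006,0,0.2,0,0,0,-0.7],[-0.008,0,0.22,0,0,0,-0.7],[-0.008,0,0.23,0,0,0,-0.7],[-0.008,0,0.23,0,0,0,-0.7]]'
python3 -m pendant '[[0,0,0.005,0,0,0,-0.7],[0,0,0.01,0,0,0,-0.7],[0,0,0.015,0,0,0,-0.7],[0,0,0.02,0,0,0,-0.7],[0,0,0.025,0,0,0,-0.7],[0,0,0.03,0,0,0,-0.7],[0,0,0.035,0,0,0,-0.7],[0,0,0.035,0,0,0,-0.7],[0,0,0.035,0,0,0,-0.7],[0,0,0.035,0,0,0,-0.7]]'
```

```text
clock: 16.05
position: [0.5288, -0.1596, 0.1032]
ee_rot: [0.65, 0.76, 0.008, -0.015]
ft_force: [-0.1, 0.1, -6.0]
grip_width: 0.448
grasp_force: 101.3
clock: 17.3
position: [0.5288, -0.1595, 0.1015]
ee_rot: [0.65, 0.76, 0.009, -0.015]
ft_force: [-0.6, 0.1, -5.0]
grip_width: 0.449
grasp_force: 101.3
```

```bash
python3 -m pendant '[[0,0,0.005,0,0,0,-0.7],[0,0,0.01,0,0,0,-0.7],[0,0,0.015,0,0,0,-0.7],[0,0,0.02,0,0,0,-0.7],[0,0,0.025,0,0,0,-0.7],[0,0,0.03,0,0,0,-0.7],[0,0,0.03,0,0,0,-0.7],[0,0,0.03,0,0,0,-0.7],[0,0,0.03,0,0,0,-0.7],[0,0,0.03,0,0,0,-0.7]]'
```

```text
clock: 18.55
position: [0.5288, -0.1595, 0.1]
ee_rot: [0.65, 0.76, 0.009, -0.015]
ft_force: [-0.1, -0.2, -6.3]
grip_width: 0.449
grasp_force: 101.3
```

```bash
python3 -m pendant '[[0,0,0.005,0,0,0,-0.7],[0,0,0.01,0,0,0,-0.7],[0,0,0.015,0,0,0,-0.7],[0,0,0.02,0,0,0,-0.7],[0,0,0.025,0,0,0,-0.7],[0,0,0.03,0,0,0,-0.7],[0,0,0.03,0,0,0,-0.7],[0,0,0.03,0,0,0,-0.7],[0,0,0.03,0,0,0,-0.7],[0,0,0.03,0,0,0,-0.7]]'
```

```text
clock: 19.8
position: [0.529, -0.1594, 0.0986]
ee_rot: [0.65, 0.76, 0.009, -0.015]
ft_force: [2.8, 0.1, -4.6]
grip_width: 0.442
grasp_force: 101.5
```

```bash
python3 -m pendant '[[0,0,0.005,0,0,0,-0.7],[0,0,0.01,0,0,0,-0.7],[0,0,0.015,0,0,0,-0.7],[0,0,0.02,0,0,0,-0.7],[0,0,0.02,0,0,0,-0.7],[0,0,0.02,0,0,0,-0.7],[0,0,0.02,0,0,0,-0.7],[0,0,0.02,0,0,0,-0.7],[0,0,0.02,0,0,0,-0.7],[0,0,0.02,0,0,0,-0.7]]'
```

```text
clock: 21.05
position: [0.5292, -0.1594, 0.0977]
ee_rot: [0.65, 0.76, 0.009, -0.015]
ft_force: [5.1, -0.0, -3.5]
grip_width: 0.445
grasp_force: 101.7
```

The wall pushes the chuck to +x, so it is about 0.8 mm off. I'll shift it that way and continue.

```bash
python3 -m pendant '[[0,0.006,0,0,0,0,-0.7],[0,0.012,0,0,0,0,-0.7],[0,0.018,0,0,0,0,-0.7],[0,0.018,0,0,0,0,-0.7],[0,0.018,0.005,0,0,0,-0.7],[0,0.018,0.01,0,0,0,-0.7],[0,0.018,0.015,0,0,0,-0.7],[0,0.018,0.015,0,0,0,-0.7],[0,0.018,0.015,0,0,0,-0.7],[0,0.018,0.015,0,0,0,-0.7]]'
```

```text
clock: 22.3
position: [0.5296, -0.1593, 0.097]
ee_rot: [0.65, 0.76, 0.008, -0.015]
ft_force: [-0.4, -0.1, 4.8]
grip_width: 0.448
grasp_force: 102.6
```

```bash
python3 -m pendant '[[0,0,0,0,0,0,-0.05],[0,0,0,0,0,0,0.0],[0,0,0,0,0,0,0.03],[0,0,0,0,0,0,0.06],[0,0,0,0,0,0,0.1],[0,0,0,0,0,0,0.2],[0,0,0,0,0,0,0.4],[0,0,0,0,0,0,0.5],[0,0,0,0,0,0,0.5],[0,0,0,0,0,0,0.5]]' 20
python3 - <<'E'
from h import *
c=cal('wrist');im,d=manip.camera('wrist');save(im,'w6.png');P=cloud(c,d);ok=d>0;z=P[...,2]*1000
r=np.hypot(P[...,0]-.529,P[...,1]+.1645)*1000
k=ok&(r<34)&(r>24)&(abs(z-74)<8)&(P[...,1]>-.1645);q=P[k]*1000
A=np.c_[q[:,:2]-[529,-164.5],np.ones(len(q))];print('flange plane',np.linalg.lstsq(A,q[:,2],rcond=None)[0],len(q))
k=ok&(r<50)&(abs(z-62)<3);print('socket top',k.sum(),np.median(z[k]) if k.any() else 0)
k=ok&(r<18)&(z>105);print('nut top',np.median(P[k],0)*1000)
print(manip.get_obs()['ft_force'])
E
```

```text
clock: 23.55
position: [0.5296, -0.1592, 0.0967]
ee_rot: [0.65, 0.76, 0.008, -0.015]
ft_force: [0.9, 0.4, -0.0]
grip_width: 0.752
grasp_force: 0.0
flange plane [ 3.21778675e-03 -1.00704186e-02  7.51827734e+01] 1841
socket top 1483 62.41840640914514
nut top [ 527.97031496 -152.86633357  183.00210675]
[ 0.38532588 -0.1416943  -0.14259726]
```

View pics/w6.png

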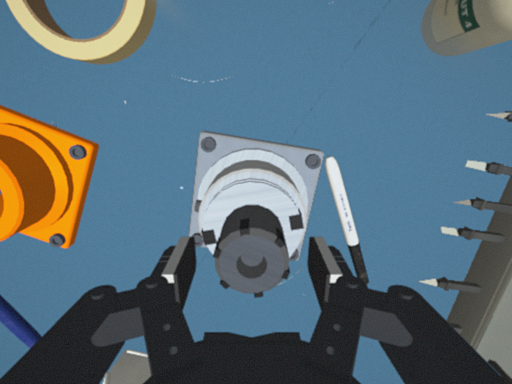

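The wrist view shows the chuck upright in the socket and the fingers clear of it on both sides. The flange top is 12.8 mm above the mouth (12 mm when home). I'll retreat straight up and check.

```bash
python3 -m pendant '[[0,0,0,0,0,0,0.9],[0,0,0,0,0,0,0.9],[0.003,0,-0.1,0,0,0,0.9],[0.01,0,-0.3,0,0,0,0.9],[0.02,0,-0.6,0,0,0,0.9],[0.03,0,-1.0,0,0,0,0.9],[0.05,0,-1.5,0,0,0,0.9],[0.065,0,-1.9,0,0,0,0.9],[0.08,0,-2.2,0,0,0,0.9],[0.08,0,-2.4,0,0,0,0.9]]'
python3 - <<'E'
from h import *
c=cal('wrist');im,d=manip.camera('wrist');save(im,'w7.png');P=cloud(c,d);ok=d>0;z=P[...,2]*1000
r=np.hypot(P[...,0]-.529,P[...,1]+.1645)*1000
k=ok&(r<33)&(r>24)&(abs(z-74)<6);q=P[k]*1000
A=np.c_[q[:,:2]-[529,-164.5],np.ones(len(q))];print('flange plane',np.linalg.lstsq(A,q[:,2],rcond=None)[0],len(q),circ(P,ok&(r<40)&(abs(z-74.5)<4)))
k=ok&(r<50)&(abs(z-62)<3);print('socket top',k.sum(),np.median(z[k]))
k=ok&(r<26)&(z>105)&(z<130);print('nut top',np.median(P[k],0)*1000,circ(P,k))
o=manip.get_obs();print(o['position'],o['ft_force'])
E
```

```text
clock: 24.85
position: [0.5305, -0.1592, 0.2177]
ee_rot: [0.65, 0.76, 0.009, -0.015]
ft_force: [0.9, -0.7, -0.0]
grip_width: 0.951
grasp_force: 0.0
flange plane [ 1.66997570e-03 -3.84794147e-03  7.50907793e+01] 851 (528.8, -163.8, 35.8, np.int64(1346), array([ 525.4, -149.4,   75. ]))
socket top 683 62.39895230232706
nut top [ 528.98743932 -163.05983914  119.50934565] (529.1, -164.6, 21.9, np.int64(1477), array([ 529. , -163.1,  119.5]))
[ 0.53088597 -0.15932801  0.21856706] [ 0.34663892 -0.69962831  1.76044916]
```

View pics/w7.png

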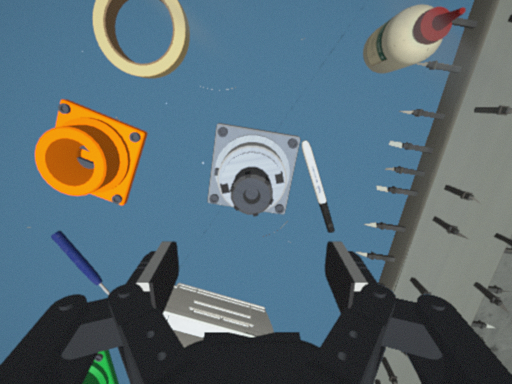

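The wrist view shows the chuck alone in the socket at about (252,185). Its nut point is 34.6 mm above the mouth and 0.1 mm off the axis, with tilt below 0.005 rad, so it is fully home.

```bash
python3 -c "
from workcell import manip
print(manip.hand_in())"
```

```text
the job is handed in; nothing more can be done
None
```

The chuck is seated fully home in the spindle socket (nut point 34.6 mm above the mouth, upright, released), the arm is clear, and the job is handed in; no verdict was returned.

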